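# Load and start the light-curing unit

## Task

Push the loading tray of the light-curing unit fully home, so that its front panel rests against the housing, then gently press the start key on top of the unit with closed fingertips well down and let it come up again. The start key is the long bar-shaped one; leave the round and the square key alone. Do not grip or lift anything, and leave the jars, bottle, casts, clip and shade guide where they are.

Things in the scene. Friction and masses are not known exactly. Their poses are not given: they have to be found in the camera images.
- unit: light-curing unit, fixed: white housing 130 mm deep (x) x 170 mm wide (y), top 70 mm above the bench; origin on the bench under the housing's centre, x to its back, z up. Its 106 mm wide tunnel opens in the front face at x = -65 mm. An aluminium base plate 6 mm thick, as wide as the housing, reaches 80 mm ahead of that face and carries the tray.
- tray: loose tray, 0.25 kg, sliding on the base plate into the tunnel (3 mm play each side). Origin under the centre of its 110 x 100 mm sliding part; x points into the unit, z up. It starts 35 to 65 mm out and takes 2 to 6 N to push. Home, its front panel rests on the housing: its origin is then at x = -10 mm in the unit's frame.
- tray_front (a point): centre of the outer (pushing) face of the tray's white front panel, 63 mm ahead (-x) of the tray's origin, 30 mm above the bench; the panel is 126 mm wide, 8 mm thick, 46 mm high. Home, this point is at x = -73 mm in the unit's frame.
- cast: stone dental cast 58 x 65 x 33 mm, 0.12 kg, lying loose in the tray and riding along; origin centre of its underside
- bar_key: start key, fixed on the unit's top: white bar-shaped cap 42 mm (along the unit's x) x 14 mm in a low dark frame 54 x 34 mm; origin under the cap's centre on the unit's top, 70 mm above the bench. It sits 25 mm behind the housing's centre in one of three places 52 mm apart across the unit; which key has which place varies.
- bar_top (a point): centre of the top face of the bar-shaped start key, 14 mm above the unit's top when up
- bar_cap (a joint): travel of the start key, m: 0 up, 0.007 fully down; spring of about 1 N at first to 7 N fully down, it returns by itself
- round_key: round key (white cap 25 mm across, same height and frame as the start key); origin as for the start key; leave alone
- round_cap (a joint): travel of the round key, m: 0 up, 0.007 down
- square_key: square key (white cap 23 x 23 mm, same height and frame); origin as for the start key; leave alone
- square_cap (a joint): travel of the square key, m: 0 up, 0.007 down
- white_jar: jar with a white screw lid, 55 mm across, 52 mm high, standing beside the unit; origin centre of its underside
- tall_jar: jar with a blue screw lid, 51 mm across, 60 mm high, beside the unit; origin centre of its underside
- spray: slim black bottle 33 mm across, 114 mm high, close behind the unit; origin centre of its underside
- spare_cast: stone dental cast 58 x 65 x 33 mm standing on the bench beside the unit; origin centre of its underside
- clip: black spring clip 20 x 90 x 21 mm lying on the bench; origin centre of its underside
- guide: shade guide, a bar of tooth-shaped tabs 46 x 120 x 9 mm lying on the bench; origin centre of its underside
Mind the look-alikes: they are no part of the job. Leave any orange look-alike of the cast alone. What is shaped like the tray but red is not meant.

How it is judged (in metres and radians):
On the way, in this order (a step that is already met when the one before it is completed fails the run):
1. the tray is pushed fully home, its panel within 4 mm of the housing (x of tray in the frame of unit above -0.014 m and value of joint bar_cap below 0.0015 m), for 0.2 s.
2. the bar-shaped start key is pressed down at least 4 mm with the tray home (x of tray in the frame of unit above -0.014 m and value of joint bar_cap above 0.004 m), for 0.05 s.
3. the start key is let up again (value of joint bar_cap below 0.0015 m), for 0.2 s.
At the end, for the whole second after the job is handed in: the tray is home (panel within 4 mm of the housing's front) with its cast lying in it, all three keys are up (within 1.5 mm), and the six bystanders are within 15 mm of where they stood (all of step 1 and value of joint each of round_cap, square_cap below 0.0015 m and linear speed of tray below 0.01 m/s and horizontal distance between cast and tray below 0.035 m and angle between cast's own z axis and vertical below 0.2 rad and distance of each of white_jar, tall_jar, spray, spare_cast, clip, guide from where it was at the start of the episode below 0.015 m); the robot touches nothing.
It fails at once if the round or the square key is pressed (more than 2 mm) (value of joint any of round_cap, square_cap above 0.002 m).
It fails at once if the start key is pressed (more than 2 mm) before the tray is home (value of joint bar_cap above 0.002 m and x of tray in the frame of unit below -0.016 m).
It fails at once if the start key is pressed harder than 25 N (contact force between the fingers and bar_key above 25 N).
It fails at once if the tray (10 mm) or its cast (12 mm) is lifted or tipped (z of tray in the frame of unit above 0.016 m or angle between tray's own z axis and vertical above 0.15 rad or z of cast in the frame of tray above 0.016 m or angle between cast's own z axis and vertical above 0.3 rad).
It fails at once if a bystander is moved by more than 15 mm or tipped (distance of any of white_jar, tall_jar, spray, spare_cast, clip, guide from where it was at the start of the episode above 0.015 m or angle between any of white_jar, tall_jar, spray, spare_cast, clip, guide's own z axis and vertical above 0.25 rad).
It also fails if it takes over 40 s, if anything falls off the work surface, if the arm or the gripper's body presses on something with over 40 N, if the wrist force passes 120 N, or if a joint passes its speed limit or range.

## Robot

A 7-joint arm with a two-finger parallel gripper is mounted at the origin on a cart in front of the work surface, level with it; the furniture and walls round the work are solid. World frame = base frame: x ahead of the robot, y to its left, z up, the work surface at z = 0. Lengths are in m, angles in degrees, forces in N, time in s.
With the tool pointing down it reaches from about 0.425 to 0.825 m from the base axis. Payload 3.6 kg.
Tool frame: the origin (TCP) lies on the centre line of the jaws, within the pads' length; the fingertips stand arm.tip_extent ahead of it and the grasp point (between the pads) lies 2 mm behind it (arm.tip_extent is the distance from the TCP to the fingertips, in m); z points along the fingers, y is the direction in which the jaws open and shut (so a half turn about z gives the same grasp; the last joint's range is limited). The gripper opens to 93 mm and grips with 3 to 60 N. Pads are 15 mm wide; open, the fingers measure 128 mm over their backs; the gripper's body (75 mm by 188 mm) begins 65 mm behind the grasp point.
Start: joints at [-69.872, 35.231, -0.722, 81.555, 0.464, 63.22, -2.315], TCP at [0.24, 0.604, 0.236] pointing down, gripper open.
Joint ranges: [-178.69, 178.69], [-17.37, 117.87], [-77.05, 75.6], [15.02, 138.74], [-78.02, 258.01], [0.78, 113.62], [-162.83, 162.83]. Speed limits (degrees/s): [159.86, 159.86, 180, 180, 180, 180, 180].

## Interface

Orientations are given as [roll, pitch, yaw] about the fixed x, y, z axes, in that order (R = Rz(yaw) Ry(pitch) Rx(roll)).
In Python, from workcell import arm gives the robot as it stands. Calls block until the motion is done:
- arm.reach(position, orientation): joint-space move of the TCP to a pose.
- arm.movel(position, orientation=None, speed=0.15, guard=None): straight line of the TCP; orientation=None keeps the orientation; speed is the mean speed in m/s. With guard (N) it stops when the force on the tool has changed by that much, and returns True; else False.
- arm.movej(angles): joint-space move.
- arm.command_gripper(opening, grip_force=None): finger opening in m; grip_force is the grip in N (None keeps the last); returns when the fingers have stopped.
- arm.hold(seconds).
- arm.inverse_kinematics(position, orientation): joint angles nearest the present ones, or None.
- arm.read_camera(name): name is "scene" or "top" or "wrist"; returns (picture, depth): 400x640x3 uint8, blue, green, red; 400x640 float32, m along the optical axis (not along the pixel's ray), 0 where there is no reading.
- arm.get_calibration(name): a dict with "intrinsics" (3x3 intrinsics, pixels), "T" (4x4, takes a point from camera to world coordinates). Camera axes: x right, y down, z forward; pixel columns grow to the right and rows downward; lengths in m; the calibration is good to about 2 mm. A picture is of the moment at which its call begins: read the wrist's pose just before it. get_calibration takes no time and is no camera call; for the wrist camera it gives the pose at the moment of the call.
A pose or a line that the arm cannot do raises arm.IKError and nothing moves.
- arm.hand_in(): hands the job in, once; it reports no verdict.
Trained networks look in the newest picture that a camera, given by its name, has taken for a name from the list of things; names that differ only in an ending like _2 or _b are one class to them, and where a whole thing is asked for, a point or a joint stands for the part that bears it (a point fixed in the world has none). Each returns a list of dicts, best first, with "confidence" (0 to 1); they miss things now and then, are a little off and sometimes report something else, mostly with a low value. They report only what shows in the picture. A call takes as long as a camera call. They do not tell look-alikes from the thing itself.
- arm.look_for(label, camera): "at" ([x, y, z] in m, in world coordinates, good to about 4 mm: the middle of the surface that is visible of it).
- arm.masks_of(label, camera): "mask" (400x640 bool, what is visible of it).
- arm.mark_of(label, camera): "at" ([x, y, z] in m, in world coordinates, good to about 4 mm: a listed point, or the origin of a listed thing).
Readings, each from a call of its own:
- arm.get_time_s(): time.
- arm.get_joint_pos(): joint angles.
- arm.get_qd(): joint speeds.
- arm.get_joint_efforts(): joint torques, N m.
- arm.get_ee_pos(): TCP position.
- arm.get_ee_rot(): TCP orientation.
- arm.get_contact_force(): force on the tool from outside, world axes, zero at the start.
- arm.get_moment(): the same for the moment, N m.
- arm.get_gripper_width(): finger opening in m.
Only numpy, scipy, OpenCV 4.12 (cv2) and the standard library are available. Lean on these libraries where they do the work, as an engineer would, in place of code of your own. Each camera call takes 0.05 s, during which the arm holds its last target.

## Working session

There is one attempt and no reset: what is moved stays moved. The work goes in short steps, each a Python script; the robot and the scene stay as the last script left them, time stands still between calls to the robot, and variables do not carry over. Pictures are saved under pics/ and viewed, and the job is handed in when it is done.

```bash
ls; mkdir -p pics; python3 - <<'E'
from workcell import arm
import cv2
print(arm.get_time_s(), arm.tip_extent, arm.get_ee_pos(), arm.get_ee_rot(), arm.get_gripper_width())
for n in ["scene","top"]:
    p,d=arm.read_camera(n); cv2.imwrite(f"pics/{n}0.png",p)
    for l in ["unit","tray","tray_front","cast","bar_key","bar_top","round_key","square_key"]:
        for r in arm.mark_of(l,n)[:3]: print(n,l,[round(float(v),4) for v in r["at"]],round(float(r["confidence"]),2))
print(arm.get_time_s())
E
```

```text
pics
0.0 0.017 [0.2394814  0.60346883 0.23449139] [-1.79854394e+02  2.54989394e-03  1.58356888e+02] 0.09297133119274995
scene unit [0.5871, -0.1464, -0.0046] 0.63
scene unit [0.4538, -0.1531, 0.0281] 0.26
scene tray [0.5171, -0.1456, 0.0102] 0.74
scene tray [0.3742, -0.417, -0.0014] 0.71
scene tray_front [0.4546, -0.1553, 0.0297] 0.78
scene tray_front [0.4038, -0.4705, 0.0235] 0.62
scene cast [0.3517, -0.126, -0.0052] 0.92
scene cast [0.5133, -0.1506, 0.0138] 0.81
scene bar_key [0.611, -0.1404, 0.0725] 0.68
scene bar_top [0.6151, -0.1402, 0.0803] 0.68
scene round_key [0.6106, -0.0888, 0.0702] 0.52
scene round_key [0.6418, -0.0123, -0.0058] 0.16
scene square_key [0.6171, -0.1936, 0.07] 0.77
top unit [0.5851, -0.139, 0.0007] 0.81
top tray [0.3741, -0.4124, -0.0023] 0.79
top tray [0.5153, -0.1457, 0.003] 0.61
top tray [0.5554, -0.4091, -0.0019] 0.6
top tray_front [0.455, -0.1548, 0.0319] 0.91
top tray_front [0.4027, -0.4686, 0.0248] 0.91
top tray_front [0.5567, -0.4095, -0.0022] 0.53
top cast [0.3486, -0.1312, -0.0032] 0.9
top cast [0.5154, -0.1451, 0.0104] 0.82
top bar_key [0.6099, -0.1394, 0.0691] 0.5
top bar_key [0.6171, -0.1408, 0.0812] 0.42
top bar_top [0.6112, -0.1424, 0.0853] 0.54
top round_key [0.6088, -0.0907, 0.0688] 0.66
top round_key [0.518, -0.1498, 0.004] 0.35
top square_key [0.6174, -0.1911, 0.0696] 0.58
0.9
```

View pics/scene0.png

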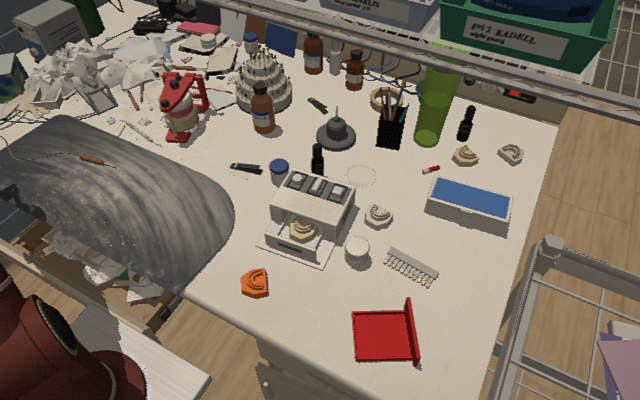

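View pics/top0.png

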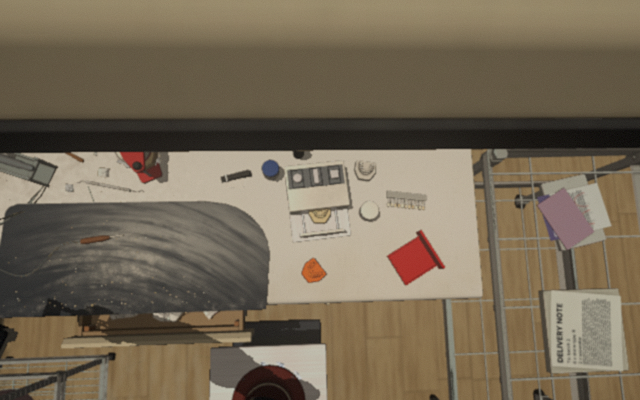

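The scene view shows the white unit at about (312,212), with its white tray and the yellow cast at (303,230). The red tray at (388,335) and the orange cast at (255,282) are the look-alikes. I'll measure the yaw from depth and enlarge the keys.

```bash
cat > h.py <<'E'
from workcell import arm
import cv2, numpy as np
def cloud(n):
    p,d=arm.read_camera(n); c=arm.get_calibration(n); K=c["intrinsics"];T=c["T"]
    v,u=np.mgrid[:400,:640]
    P=np.stack([(u-K[0,2])/K[0,0]*d,(v-K[1,2])/K[1,1]*d,d],-1)@T[:3,:3].T+T[:3,3]
    P[d==0]=np.nan
    return p,P
E
python3 - <<'E'
from h import *
for n in ["scene","top"]:
    p,P=cloud(n)
    roi=(P[...,0]>.4)&(P[...,0]<.75)&(P[...,1]>-.27)&(P[...,1]<-.02)
    m=roi&(abs(P[...,2]-.07)<.006)
    lab=cv2.connectedComponentsWithStats(m.astype(np.uint8))
    k=1+np.argmax(lab[2][1:,4]); Q=P[lab[1]==k]
    print(n,len(Q),np.median(Q[:,2]),cv2.minAreaRect((Q[:,:2]*1000).astype(np.float32)))
    k=roi&(P[...,2]>.077)&(P[...,2]<.092)
    l=cv2.connectedComponentsWithStats(k.astype(np.uint8))
    for i in range(1,l[0]):
        q=P[l[1]==i]
        if len(q)>8: print("  hi",len(q),q.mean(0).round(4),l[3][i].round(0),cv2.minAreaRect((q[:,:2]*1000).astype(np.float32)))
    # housing front edge & panel
    f=roi&(P[...,2]>.012)&(P[...,2]<.056)&(P[...,0]<.475)
    q=P[f]; print("  panel",len(q),np.nanmin(q,0).round(4),np.nanmax(q,0).round(4))
    s=q[q[:,2]<.045]
    if len(s)>20:
        c=np.polyfit(s[:,1],s[:,0],1); print("  face x vs y",c, np.degrees(np.arctan(-c[0])))
    if n=="scene": cv2.imwrite("pics/crop_s.png",cv2.resize(p[160:280,240:400],None,fx=5,fy=5,interpolation=cv2.INTER_CUBIC))
    else: cv2.imwrite("pics/crop_t.png",cv2.resize(p[145:250,260:400],None,fx=5,fy=5,interpolation=cv2.INTER_CUBIC))
for l in ["white_jar","tall_jar","spray","spare_cast","clip","guide"]:
    for r in arm.mark_of(l,"top")[:2]: print(l,np.round(r["at"],3),round(r["confidence"],2))
E
```

```text
scene 2787 0.0692982097038255 ((587.0401611328125, -143.97161865234375), (132.1902618408203, 170.8011932373047), 5.589999675750732)
  hi 42 [ 0.6921 -0.0975  0.0847] [317. 156.] ((691.7564697265625, -97.84419250488281), (12.451461791992188, 22.740262985229492), 31.51739501953125)
  hi 70 [ 0.6056 -0.0901  0.082 ] [297. 178.] ((606.3682250976562, -89.58070373535156), (25.053340911865234, 21.673307418823242), 29.842144012451172)
  hi 86 [ 0.61   -0.1422  0.0821] [316. 184.] ((611.1924438476562, -141.13587951660156), (43.10152816772461, 13.739197731018066), 5.687799453735352)
  hi 85 [ 0.6152 -0.1937  0.0821] [337. 191.] ((616.8322143554688, -192.719482421875), (25.678466796875, 23.080291748046875), 7.393377304077148)
  panel 640 [ 0.447  -0.2194  0.0121] [ 0.4677 -0.0937  0.0554]
  face x vs y [-0.09992166  0.43834042] 5.7061488704125125
top 2435 0.07001905733562519 ((587.5744018554688, -142.95098876953125), (131.18801879882812, 169.89878845214844), 5.6765007972717285)
  hi 74 [ 0.6121 -0.1405  0.0833] [315. 175.] ((612.5821533203125, -140.4444580078125), (41.18309783935547, 13.80943775177002), 5.4996843338012695)
  hi 66 [ 0.6165 -0.192   0.0835] [334. 173.] ((617.4329223632812, -192.8357696533203), (23.13173484802246, 24.868183135986328), 87.76900482177734)
  hi 63 [ 0.607  -0.0888  0.0829] [297. 177.] ((607.06005859375, -89.40089416503906), (22.246034622192383, 23.26176643371582), 89.04668426513672)
  panel 205 [ 0.4421 -0.2159  0.0121] [ 0.4749 -0.0812  0.0559]
  face x vs y [-0.05767162  0.45135467] 3.3006844112610785
white_jar [ 0.521 -0.292 -0.002] 0.87
white_jar [ 0.631  0.091 -0.002] 0.74
tall_jar [ 0.641 -0.013 -0.002] 0.57
spray [ 0.7   -0.092  0.002] 0.4
spare_cast [ 0.644 -0.29  -0.002] 0.75
clip [ 0.631  0.094 -0.   ] 0.7
clip [ 0.641 -0.015 -0.001] 0.67
guide [ 0.553 -0.408 -0.002] 0.9
```

```bash
python3 - <<'E'
from workcell import arm
for p,o in [((.40,-.16,.12),(180,0,4)),((.40,-.16,.037),(180,0,4)),((.46,-.155,.037),(180,0,4)),((.612,-.14,.15),(180,0,94)),((.612,-.14,.15),(180,0,-86)),((.612,-.14,.095),(180,0,4))]:
    print(p,o,arm.inverse_kinematics(p,o))
E
```

```text
(0.4, -0.16, 0.12) (180, 0, 4) [ -9.32378306  32.46311795  41.67029552 124.72110085 -37.49666935
  35.89130061 -26.5553266 ]
(0.4, -0.16, 0.037) (180, 0, 4) [ 13.44948037  36.99574273   7.96498377 127.64242933 -17.25490951
  16.32650428 -49.57607766]
(0.46, -0.155, 0.037) (180, 0, 4) [  7.23994221  39.64192692  13.22939768 119.3731816  -21.72495817
  23.23125006 -48.38891802]
(0.612, -0.14, 0.15) (180, 0, 94) [ -1.75118644  39.70154801  21.68533585  91.73690414 -17.44703487
  51.92976185  30.22780774]
(0.612, -0.14, 0.15) (180, 0, -86) [ -21.3181705    53.70443753   64.85288319   92.37402445  -51.64851476
   68.48652232 -120.86649184]
(0.612, -0.14, 0.095) (180, 0, 4) [-10.27000659  47.33650565  37.73879486  94.61945596 -35.60028638
  50.63863227 -44.17180756]
```

View pics/crop_s.png

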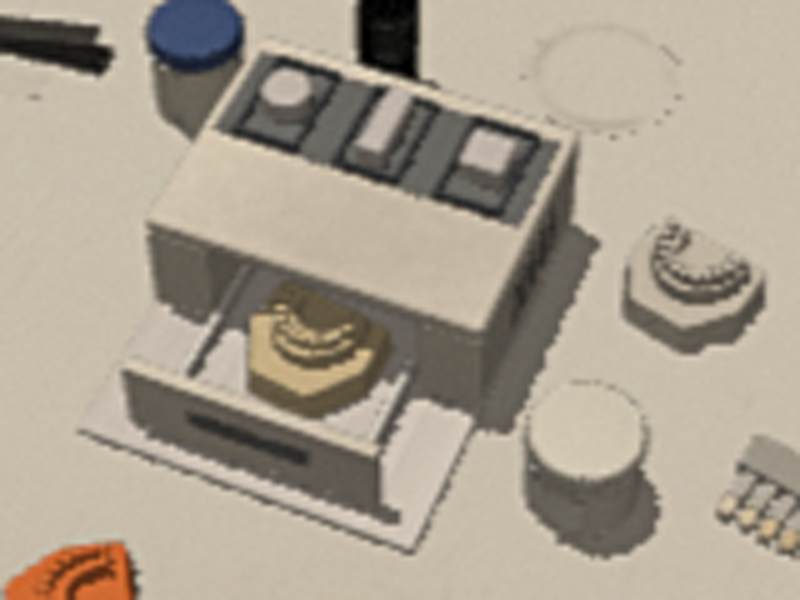

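View pics/crop_t.png

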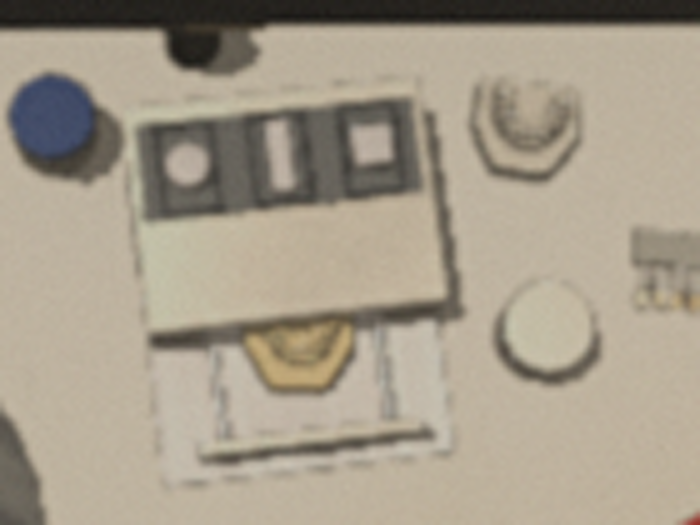

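The bar-shaped key is the middle one, at (316,184) in the scene picture. It measures 43x14 mm at z 0.083. The round key is at (297,178) and the square one at (337,191). The unit is at (0.587,-0.143) with yaw 5.6°. The tray panel is about 61 mm out. Next I close the fingers and approach.

```bash
cat >> h.py <<'E'
C=np.array([.5873,-.1434]); YAW=5.6
a=np.radians(YAW); EX=np.array([np.cos(a),np.sin(a)]); EY=np.array([-EX[1],EX[0]])
def U(x,y,z): return [*(C+x*EX+y*EY),z]
def inU(p): d=np.asarray(p)[:2]-C; return np.round([d@EX,d@EY,p[2]],4)
E
python3 - <<'E'
from h import *
arm.command_gripper(0.0,10)
O=[180,0,YAW]
arm.reach(U(-.178,0,.22),O)
print(inU(arm.get_ee_pos()),arm.get_ee_rot(),arm.get_joint_pos(),arm.get_contact_force(),arm.get_gripper_width(),arm.get_time_s())
T=arm.get_calibration("wrist")["T"]; print("wristcam",T[:3,3]-arm.get_ee_pos())
arm.movel(U(-.178,0,.039),O,speed=.1)
print(inU(arm.get_ee_pos()),arm.get_joint_pos(),arm.get_contact_force(),arm.get_time_s())
p,P=cloud("scene"); cv2.imwrite("pics/pre.png",cv2.resize(p[140:300,200:440],None,fx=3,fy=3))
E
```

```text
[-0.1775  0.0007  0.2198] [-1.79977672e+02  1.12676405e-02  5.71248906e+00] [-27.05074106  33.14928417  70.86601246 116.70561457 -37.74001439
  57.5872166  -21.29985865] [-0.19743483  0.36796061  0.36215057] 0.0007130006118268271 5.5167
wristcam [0.07690056 0.00837457 0.14902934]
[-1.778e-01 -1.000e-04  3.930e-02] [-11.61475265  46.56737466  48.05885349 126.81293687 -64.40107615
  36.79849288   0.48771812] [-0.12773195  0.31326779 -0.22698578] 7.475
```

View pics/pre.png

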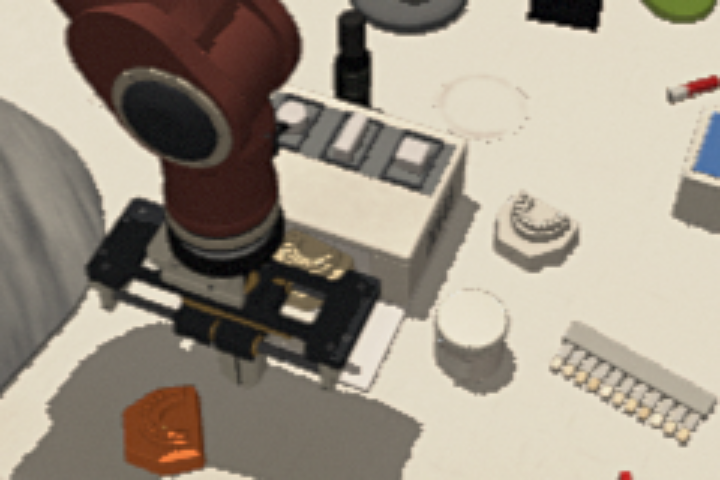

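The picture shows the closed fingers ahead of the panel at about (240,370), clear of the orange cast at (165,430). Now a guarded push.

```bash
python3 - <<'E'
from h import *
O=[180,0,YAW]
r=arm.movel(U(-.125,0,.039),O,speed=.03,guard=1.5)
print("contact",r,inU(arm.get_ee_pos()),arm.get_contact_force(),arm.get_time_s())
r=arm.movel(U(-.072,0,.039),O,speed=.035,guard=13)
print("push",r,inU(arm.get_ee_pos()),arm.get_contact_force(),arm.get_time_s())
arm.hold(.2)
p,P=cloud("scene"); cv2.imwrite("pics/push.png",cv2.resize(p[140:300,200:440],None,fx=3,fy=3))
print(inU(arm.get_ee_pos()),arm.get_contact_force())
E
```

```text
contact True [-0.1426  0.0003  0.0385] [-0.07865778  0.46222086 -0.01134846] 8.6667
push True [-0.0821  0.0004  0.0384] [-0.38413337  0.39468377  0.26785018] 10.3417
[-0.0831  0.001   0.0377] [ 0.44422145 -0.49055199  0.27261641]
```

View pics/push.png

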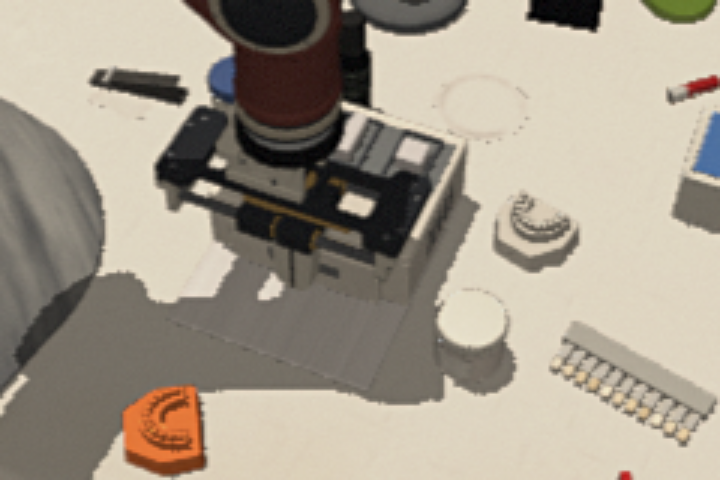

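```bash
python3 - <<'E'
from h import *
arm.movel(U(-.13,0,.039),[180,0,YAW],speed=.08)
arm.movel(U(-.13,0,.20),[180,0,YAW],speed=.15)
p,P=cloud("top"); cv2.imwrite("pics/home_t.png",cv2.resize(p[145:250,260:400],None,fx=5,fy=5,interpolation=cv2.INTER_CUBIC))
arm.reach(U(.025,0,.20),[180,0,YAW+90])
print(inU(arm.get_ee_pos()),arm.get_ee_rot(),arm.get_contact_force(),arm.get_time_s(),arm.get_joint_pos())
p,P=cloud("scene"); cv2.imwrite("pics/home_s.png",cv2.resize(p[140:300,200:440],None,fx=3,fy=3,interpolation=cv2.INTER_CUBIC))
d=P[...,:2]-C; X=d@EX;Y=d@EY;Z=P[...,2]
f=(X<-.066)&(X>-.12)&(abs(Y)<.063)&(Z>.012)&(Z<.05)
print("panel face x:",f.sum(),np.percentile(X[f],[5,50,95]).round(4))
for y0 in (-.045,-.02,.02,.045):
    g=f&(abs(Y-y0)<.012); print(y0,g.sum(),np.median(X[g]).round(4))
for r in arm.mark_of("tray_front","scene")[:2]: print(inU(r["at"]),r["confidence"])
E
```

```text
[ 0.0241 -0.0003  0.1994] [-1.79897586e+02 -1.07335442e-02  9.54680768e+01] [-0.11141598  0.59126269  0.9199491 ] 13.6167 [ -9.46922275  39.21733683  36.25822391  88.93404826 -25.43198749
  60.39489302  38.86503166]
panel face x: 472 [-0.074  -0.0725 -0.0706]
-0.045 90 -0.0722
-0.02 92 -0.0725
0.02 90 -0.0726
0.045 89 -0.0726
[-0.2147 -0.3076  0.0278] 0.71
[-0.0696 -0.0012  0.0311] 0.61
```

View pics/home_s.png

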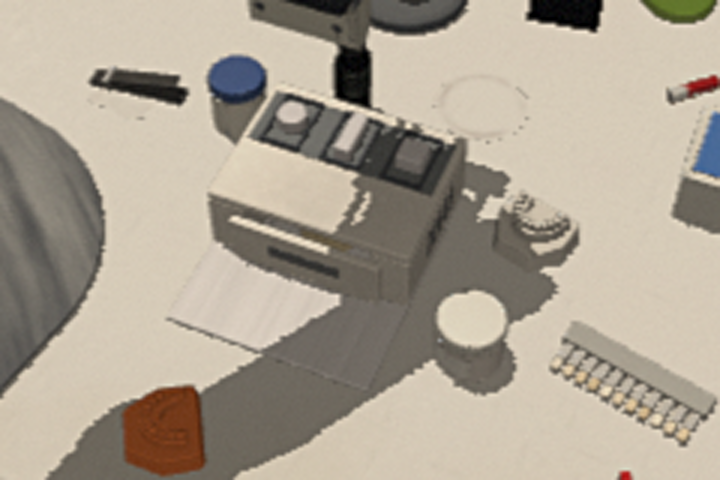

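View pics/home_t.png

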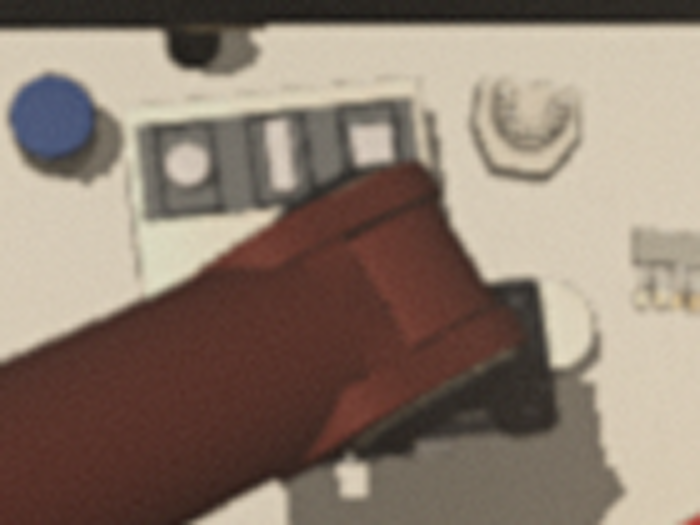

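The tray is home. Its face lies flat at unit x = -72.5 mm across the width, and the cast rode in with it. Now the slow guarded press.

```bash
python3 - <<'E'
from h import *
O=[180,0,YAW+90]
arm.movel(U(.025,0,.108),O,speed=.1)
arm.hold(.2)
print(inU(arm.get_ee_pos()),arm.get_contact_force(),arm.get_time_s())
r=arm.movel(U(.025,0,.092),O,speed=.012,guard=8)
print(r,inU(arm.get_ee_pos()),arm.get_contact_force())
for _ in range(3):
    arm.hold(.05); print(inU(arm.get_ee_pos()),arm.get_contact_force())
p,P=cloud("scene"); cv2.imwrite("pics/press.png",cv2.resize(p[140:300,200:440],None,fx=3,fy=3,interpolation=cv2.INTER_CUBIC))
print(arm.get_time_s())
E
```

```text
[ 2.530e-02 -1.000e-04  1.087e-01] [ 0.13501163  0.05741827 -0.12850802] 14.9833
True [0.025  0.     0.0948] [-1.76882672 -0.41495007  7.13037201]
[ 0.025  -0.      0.0949] [-0.87648182  0.6210088   7.01242919]
[0.025  0.     0.0949] [-1.12985083  0.85115697  5.26363599]
[ 0.025  -0.      0.0949] [-1.29030893  0.69300639  6.86192714]
16.2917
```

View pics/press.png

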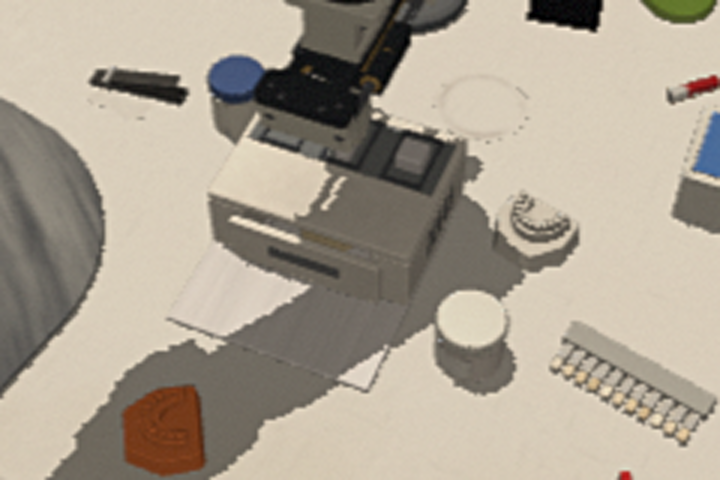

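The force of about 6.5 N and a tip about 6 mm below the cap's rest height agree with the spring given. Now I retreat and check.

```bash
python3 - <<'E'
from h import *
O=[180,0,YAW+90]
arm.movel(U(.025,0,.13),O,speed=.06)
arm.movel(U(.0,0,.32),O,speed=.2)
arm.hold(.3)
print(inU(arm.get_ee_pos()),arm.get_contact_force(),arm.get_time_s())
p,P=cloud("scene"); cv2.imwrite("pics/end.png",cv2.resize(p[120:300,200:440],None,fx=3,fy=3,interpolation=cv2.INTER_CUBIC))
d=P[...,:2]-C; X=d@EX;Y=d@EY;Z=P[...,2]
f=(X<-.066)&(X>-.12)&(abs(Y)<.063)&(Z>.012)&(Z<.05)
print("panel",f.sum(),np.median(X[f]).round(4))
for y0 in (-.052,0,.052):
    g=(abs(X-.025)<.01)&(abs(Y-y0)<.005)&(Z>.06)&(Z<.1); print("key",y0,g.sum(),np.median(Z[g]).round(4))
for l in ["white_jar","tall_jar","spray","spare_cast","clip","guide"]:
    for r in arm.mark_of(l,"scene")[:1]: print(l,np.round(r["at"],3),round(r["confidence"],2))
E
```

```text
[-1.000e-04  1.000e-04  3.193e-01] [ 0.08750502 -0.34294331  0.25886813] 18.45
panel 470 -0.0725
key -0.052 28 0.0827
key 0 24 0.0834
key 0.052 29 0.0825
white_jar [ 0.515 -0.295  0.003] 0.6
tall_jar [ 0.642 -0.014 -0.004] 0.97
spray [ 0.698 -0.09  -0.002] 0.87
spare_cast [ 0.641 -0.291 -0.001] 0.55
clip [0.631 0.093 0.003] 0.74
guide [ 0.551 -0.41  -0.002] 0.88
```

View pics/end.png

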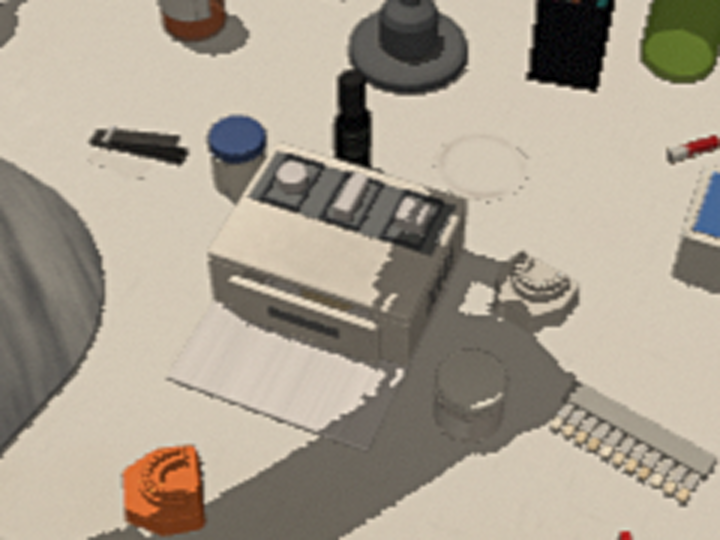

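The final picture shows the panel flush at (305,320), all three keys up at (290,175), (352,198) and (413,220), and the bystanders in place.

```bash
python3 -c "
from workcell import arm
arm.hand_in(); print(arm.get_time_s())"
```

```text
the job is handed in; nothing more can be done
the job is handed in; nothing more can be done
```

The tray is fully home and the start key has been pressed and let up again; I handed the job in at about 18.5 s of the 40 s allowed.

- **Tray:** I pushed it with closed fingers until the 13 N guard stopped the arm against the housing. Its outer face then measured x = -72.5 mm in the unit's frame, against -73 mm for home, and it was flat across its width. It was still there in the last check. After the push, the cast in the tunnel showed only partly through the gap, so I judged it by the smooth, slow push.
- **Start key:** I pressed the bar-shaped middle key about 6 mm with about 7 N. In the last check all three key tops were at about 83 mm, so all were up.
- **Bystanders:** The jars, bottle, spare cast, clip and shade guide were within about 7 mm of where I first measured them. The white jar differed most, and the networks are only good to about 4 mm. In the pictures they all stand where they were.
- **Disagreement:** After the push, the `tray_front` network's best hit was the red look-alike. Its second hit, on the real tray, was 3 mm off the depth measurement, which is within its stated accuracy.

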